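# Cradle the wine bottle and hold the keeper over it

### The job

Lay the small wine bottle on its side in the inclined cradle of the bottle station, neck up and towards the raised end, its foot close to the end stop, setting it in rather than dropping it, and let go of it. Then pull the station's sprung keeper slide (the one with the upright handle) out until its pointer is level with the brass mark, and finish while still holding it there: a waiter is about to draw the cork and the slide springs back if released. Leave the tumbler, the wine glass and the bread plate where they stand.

Things in the scene. Friction and masses are not known exactly. Their poses are not given: they have to be found in the camera images.
- bottle: small green wine bottle with a paper label and black neck capsule, standing upright at the start, about 0.3 kg. Origin: centre of its foot; z: along its axis to the mouth. 190 mm tall: body 50 mm diameter up to 112 mm, shoulder up to 140 mm, neck a straight cylinder 28 mm in diameter from 140 to 190 mm
- bottle_neck (a point): point on the bottle's axis 165 mm above its foot, mid-neck: where to grip
- station: the bottle station: a dark wooden board 280 (x) x 400 (y) x 18 mm, fixed, carrying cradle, slide and mark. Origin: on the table, in line with the cradle's middle; y: across, the way the slide is pulled (about the robot's left); z: up. The cradle's raised end faces -x, towards the robot
- cradle: wooden cradle sloping 15 degrees: two 18 mm thick, 60 mm wide V saddles 20 and 100 mm from the end stop at its low (+x) end, joined by rails; the stop reaches 15 mm above the bottle's axis. Origin: place for the centre of the bottle's foot, 62 mm above the table. x: along the cradle, down to the stop; z: up out of it, square to the slope. A laid bottle has its z along -x here
- neck_place (a point): where the middle of the bottle's neck (its bottle_neck point) lies once the bottle is in the cradle, 105 mm above the table; the neck overhangs the raised end, with free space round and below it down to the board. Axes as the cradle's
- slide: sprung slide: steel bar across the station under the cradle, moving along y (pull: +y). At the other end from the handle stands its keeper, a post with a lip, top 121 mm above the table; at rest the lip's edge is 55 mm from the cradle's middle; pulled, it passes over the bottle without touching. Travel 85 mm; the spring pulls back 2 N at rest and 1 N more per 10 mm, 6 to 9 N at the mark
- handle_grip (a point): on the slide's upright wooden handle, 20 mm below its top and 65 mm above the table. The handle is a block 14 mm thick along y, 30 mm wide along x, free on both sides, to be gripped from above across its 14 mm. At rest it stands 130 mm from the cradle's middle; moves with the slide
- pointer (a point): tip of the slide's thin steel pointer, which sticks out 29 mm from the handle's foot towards the robot; moves with the slide
- mark_line (a point): the small brass fin (14 x 4 x 16 mm) that is the mark, standing on a steel rail on the board beside the pointer's path; it does not move during the job, but is set 40 to 70 mm out from the pointer's rest position. The pointer is at the mark when both have the same y in the station's frame (y of slide)
- tumbler: clear water tumbler, 72 mm across, 90 mm tall, origin at the centre of its foot; a bystander
- wineglass: stemmed wine glass, 78 mm across, 200 mm tall, origin at the centre of its foot; a bystander
- breadplate: silver bread plate 156 mm across with two rolls, origin at the centre of its underside; a bystander
There are look-alikes about, which are no part of the job. Several things have the shape of the bottle; the one meant has the colours described above.

How it is judged:
By the outcome, as a careful person would: the job done as asked, in the order asked, and still so for the second after the job is handed in, while the arm keeps its last pose, push and grip.
It also fails if it takes over 54 s, if anything falls off the work surface, if the arm or the gripper's body presses on something with over 40 N, if the wrist force passes 120 N, or if a joint passes its speed limit or range.

### The arm

A 6-joint arm with a two-finger parallel gripper is mounted at the origin on the work surface. World frame = base frame: x ahead of the robot, y to its left, z up, the work surface at z = 0. Lengths are in m, angles in rad, forces in N, time in s.
With the tool pointing down it reaches from about 0.425 to 0.95 m from the base axis. Payload 3.5 kg.
Tool frame: the origin (TCP) lies between the finger pads; the fingertips stand 25 mm ahead of it and the grasp point (between the pads) lies 6 mm ahead of it (ctrl.finger_overhang is the distance from the TCP to the fingertips, in m); x points along the fingers, y is the direction in which the jaws open and shut, and the axes are right-handed (so a half turn about x gives the same grasp; the last joint's range is limited). The gripper opens to 85 mm and grips with 20 to 120 N. Pads are 22 mm wide; open, the fingers measure 114 mm over their backs; the gripper's body (76 mm by 85 mm) begins 54 mm behind the grasp point. The pads swing forward as they close: fully open they stand 13 mm farther back than shut.
Start: joints at [-1.403, 0.286, 1.577, -0, 1.279, -0.15], TCP at [0.211, -0.641, 0.256] pointing down, gripper open.
Joint ranges: [-2.77, 2.77], [-0.9, 2.22], [0.21, 2.48], [-1.53, 4.67], [0.24, 2.81], [-2.84, 2.84]. Speed limits (rad/s): [2.79, 2.79, 3.14, 3.14, 3.14, 3.14].

### API

Orientations are given as a unit quaternion [x, y, z, w].
In Python, from plant import ctrl gives the robot as it stands.
- The arm moves only by the tool play_rows, never from a script. Its argument "targets" is a list of rows, each an object with "delta_pos": the shift along the world's x, y, z normalised to -1 to 1, where 1 is 1000 mm, a list of three; "delta_rot": the turn, a rotation vector about the world's x, y, z normalised to -1 to 1, where 1 is pi rad, a list of three; "claw": the finger opening in mm, from 0 to 85.4. In form: [{"delta_pos": [tx, ty, tz], "delta_rot": [wx, wy, wz], "claw": claw}, ...]. A call has 1 to 20 rows; each row is the pose to reach, as a shift and turn from the pose measured when the call began, turning the shorter way round; what a row does not reach only later rows make up. A row lasts 1/12 s, in which the tool goes at most 41.7 mm and 7.16 degrees, less where a joint would pass 70% of its speed; a pose out of reach is approached as far as the arm can. A call with a number of a shift or a turn outside -1 to 1 is refused whole. A call with a gripper value outside its range is refused whole. The fingers move at their own pace and stop on an object; "newtons" is the grip in N (left out, the last holds). Time passes only in rows, so rows that repeat a pose let the fingers close. It gives the time, the measured TCP pose, the force and the opening at its end, in the units of the state.
- ctrl.get_state(): the state, without advancing time (a new reading comes with each control period).
- ctrl.read_camera(name): name is "scene" or "top" or "wrist"; returns the picture (400x640x3 uint8, blue, green, red); there is no depth.
- ctrl.calibration(name): a dict with "fx", "fy", "cx", "cy" (pixels), "camera_from_world" (4x4, takes a point from world to camera coordinates). Camera axes: x right, y down, z forward; pixel columns grow to the right and rows downward; lengths in m; the calibration is good to about 2 mm. The wrist camera is an equidistant fisheye: a pixel r from the principal point sees the ray r / f radians off the axis. A picture is of the moment at which its call begins: read the wrist's pose just before it. calibration takes no time and is no camera call; for the wrist camera it gives the pose at the moment of the call.
- ctrl.sign_off(): hands the job in, once; it reports no verdict.
The state is a dict: "time": time; "qpos": joint angles; "dq": joint speeds; "joint_efforts": joint torques, N m; "eef_pos": TCP position; "tcp_rot": TCP orientation; "contact_force": force on the tool from outside, world axes, zero at the start; "wrist_torque": the same for the moment, N m; "opening": opening from 0.0 (shut) to 1.0 (fully open).
Only numpy, scipy, OpenCV 4.12 (cv2) and the standard library are available. Lean on these libraries where they do the work, as an engineer would, in place of code of your own. Each camera call takes 0.05 s, during which the arm holds its last target. There are 200 camera calls.

## Working session

There is one attempt and no reset: what is moved stays moved. The work goes in short steps, Python scripts to look and compute and a tool call to move; the robot and the scene stay as the last step left them, time stands still between calls to the robot, and variables do not carry over. Pictures are saved under pics/ and viewed, about 8 in all and at most 12, crops included, and the job is handed in when it is done.

Besides the shell and the picture viewer there is one more tool, called after "Call:" by a JSON object that holds its "op" and its "data". play_rows: Moves the arm, as the interface text tells. Its arguments: {"type":"object","properties":{"targets":{"type":"array"},"newtons":{"type":"number"}},"required":["targets"]}

```bash
mkdir -p pics; ls; cat > h.py <<'E'
import numpy as np, cv2
from plant import ctrl
from scipy.spatial.transform import Rotation as R
def ray(name,u,v,c=None):
    c=c or ctrl.calibration(name); T=np.array(c["camera_from_world"])
    x=(u-c["cx"])/c["fx"]; y=(v-c["cy"])/c["fy"]
    if name=="wrist":
        r=np.hypot(x,y); s=np.sin(r)/r if r>1e-9 else 1; d=np.array([x*s,y*s,np.cos(r)])
    else: d=np.array([x,y,1.])
    o=-T[:3,:3].T@T[:3,3]; d=T[:3,:3].T@d
    return o,d/np.linalg.norm(d)
def atz(name,u,v,z,c=None):
    o,d=ray(name,u,v,c); return o+d*(z-o[2])/d[2]
def proj(name,p,c=None):
    c=c or ctrl.calibration(name); T=np.array(c["camera_from_world"])
    q=T[:3,:3]@np.array(p)+T[:3,3]
    if name=="wrist":
        t=np.arctan2(np.hypot(q[0],q[1]),q[2]); n=np.hypot(q[0],q[1]); return np.array([c["cx"]+c["fx"]*t*q[0]/n,c["cy"]+c["fy"]*t*q[1]/n])
    return np.array([c["cx"]+c["fx"]*q[0]/q[2],c["cy"]+c["fy"]*q[1]/q[2]])
def snap(name,f,crop=None,k=1):
    im=np.array(ctrl.read_camera(name)); cv2.imwrite(f"pics/raw_{f}",im)
    if crop: im=im[crop[1]:crop[3],crop[0]:crop[2]]
    cv2.imwrite("pics/"+f,cv2.resize(im,None,fx=k,fy=k,interpolation=cv2.INTER_CUBIC))
E
python3 - <<'E'
from h import *
a=[np.array(ctrl.read_camera(n)) for n in("scene","top")]
for n,i in zip(("scene","top"),a):
    cv2.imwrite(f"pics/{n}0.png",i); c=ctrl.calibration(n); T=np.array(c["camera_from_world"]); print(n,c["fx"],c["cx"],c["cy"],(-T[:3,:3].T@T[:3,3]).round(3),T[:3,:3].round(2).tolist())
c=ctrl.calibration("wrist");T=np.array(c["camera_from_world"]);print(c["fx"],(-T[:3,:3].T@T[:3,3]).round(3),T[2,:3].round(2))
print(ctrl.get_state())
E
```

```text
pics
scene 417.2819266784916 319.3264353065281 201.50833488162797 [ 1.311 -0.26   0.623] [[0.19, 0.98, -0.01], [0.53, -0.11, -0.84], [-0.82, 0.15, -0.55]]
top 436.68546750160687 315.4598118784701 197.17615817602245 [ 0.39  -0.126  1.046] [[0.0, -1.0, -0.0], [-0.99, -0.0, -0.15], [0.15, 0.0, -0.99]]
309.70691628693146 [ 0.284 -0.616  0.372] [-0.28 -0.09 -0.95]
{'time': 0.1, 'qpos': array([-1.40302934e+00,  2.87107648e-01,  1.57803741e+00, -7.30137580e-06,
        1.27860749e+00, -1.49990613e-01]), 'dq': array([ 0.00120724, -0.00325667, -0.00277237, -0.00023573,  0.0007523 ,
        0.00183539]), 'joint_efforts': array([ 4.55319714e-04, -4.07298553e+01, -2.93698132e+01, -1.77941065e-04,
        3.43588246e-03, -6.91159812e-06]), 'eef_pos': array([ 0.21083571, -0.64065429,  0.25506137]), 'tcp_rot': array([-0.69819119, -0.11263649,  0.69820971, -0.11110932]), 'contact_force': array([ 0.77246465, -0.22418991, -0.38280721]), 'wrist_torque': array([-0.00329467, -0.03413947,  0.01394422]), 'opening': 0.9988857157353963}
```

View pics/scene0.png

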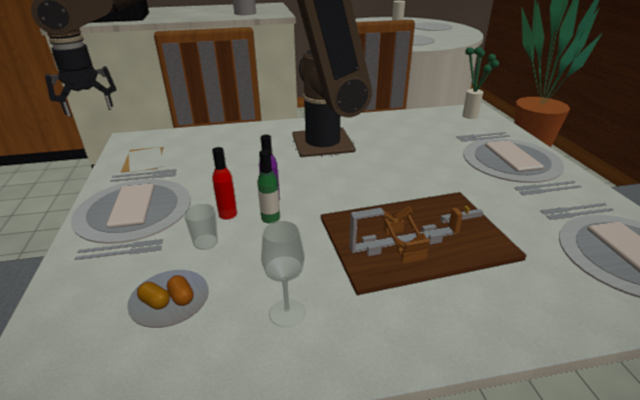

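View pics/top0.png

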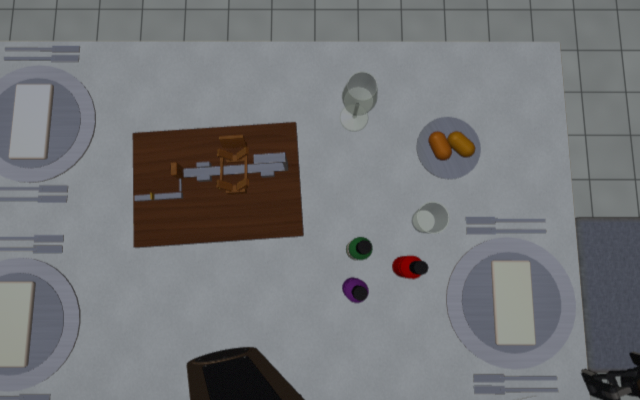

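Look-alikes: red bottle (scene 225,185 / top 408,267), purple bottle (scene 270,160 / top 355,290), and the green bottle with label (scene 268,190 / top 360,248). I'm choosing the green one and will check it in a close crop together with the station.

```bash
python3 - <<'E'
import cv2,numpy as np
t=cv2.imread("pics/top0.png");s=cv2.imread("pics/scene0.png")
a=cv2.resize(t[115:250,125:310],None,fx=4,fy=4,interpolation=cv2.INTER_CUBIC) #740x540
cv2.imwrite("pics/c1.png",a)
b=cv2.resize(s[130:230,205:305],None,fx=4,fy=4,interpolation=cv2.INTER_CUBIC)
c=cv2.resize(t[225:305,335:435],None,fx=4,fy=4,interpolation=cv2.INTER_CUBIC)
o=np.zeros((400,800,3),np.uint8);o[:,:400]=b;o[:320,400:]=c
cv2.imwrite("pics/c2.png",o)
E
```

```text
(no output)
```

View pics/c1.png

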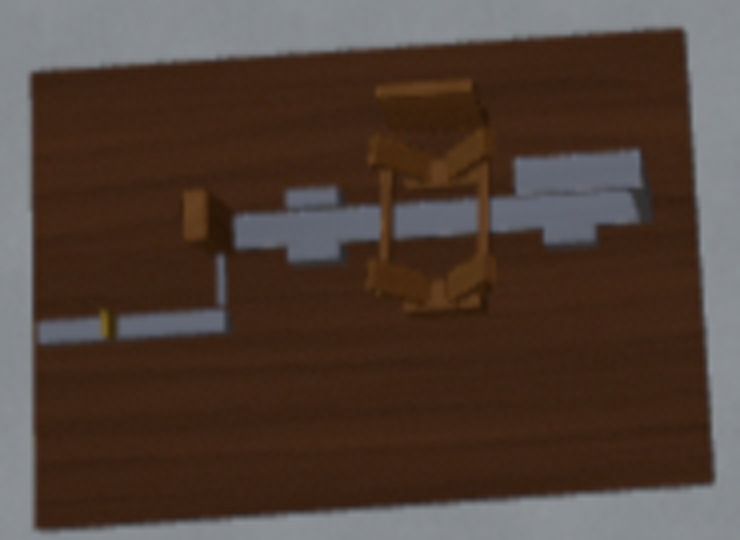

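View pics/c2.png

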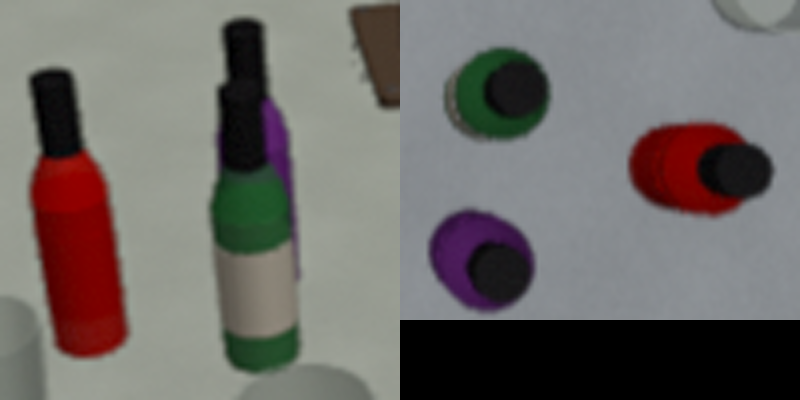

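c1: board corners (32,73),(683,30),(713,483),(36,528); handle top (195,218), pointer (222,255-315), brass fin (107,324), cradle middle about (435,..). c2: the green bottle has label and black cap (cap top centre at crop 517,90); purple and red lack labels.

```bash
python3 - <<'E'
from h import *
P=lambda u,v,z:atz("top",125+u/4,115+v/4,z)
c=np.array([P(*q,.018) for q in[(32,73),(683,30),(713,483),(36,528)]]);print(c.round(4))
e=[np.linalg.norm(c[i]-c[(i+1)%4]) for i in range(4)];print(e)
ctr=c.mean(0);print("ctr",ctr)
y=(c[0]-c[1])+(c[3]-c[2]);y/=np.linalg.norm(y);yaw=np.arctan2(-y[0],y[1]);print("yaw",np.degrees(yaw))
x=np.array([y[1],-y[0],0])
def loc(p):d=p-ctr;return np.round([d@x,d@y],4)
for n,u,v,z in[("handletop",195,217,.085),("fin top",105,311,.04),("fin2",107,324,.03),("pointer tip",222,310,.03),("stoptop",425,86,.09),("saddle lo L",372,140,.08),("saddle lo R",488,132,.08),("saddle hi L",372,262,.1),("saddle hi R",490,262,.1),("keeper lip L",515,170,.121),("lipR",641,165,.121)]:
    p=P(u,v,z);print(n,p.round(4),loc(p))
for n,u,v,z in[("green",364.2,247.5,.19),("red",335+335/4,225+171/4,.19),("purple",360,293,.19)]:print(n,atz("top",u,v,z).round(4))
print("green scene",atz("scene",205+241/4,130+88/4,.19), proj("scene",[*atz("top",364.2,247.5,.19)]))
print("glass",atz("top",354,120,0),"tumbler",atz("top",425,222,0.0),atz("top",437,213,.09),"plate",atz("top",448,148,.01))
E
```

```text
[[ 0.6982  0.3184  0.018 ]
 [ 0.7259 -0.0772  0.018 ]
 [ 0.4501 -0.0971  0.018 ]
 [ 0.4232  0.2989  0.018 ]]
[np.float64(0.39661449380625396), np.float64(0.2765049462614757), np.float64(0.39688660582973745), np.float64(0.2757033903276566)]
ctr [0.57435295 0.1107394  0.018     ]
yaw 3.9480021190905843
handletop [0.5947 0.1927 0.085 ] [0.026  0.0803]
fin top [0.5483 0.2574 0.04  ] [-0.0159  0.1481]
fin2 [0.5422 0.2596 0.03  ] [-0.0219  0.1507]
pointer tip [0.5506 0.1923 0.03  ] [-0.0181  0.083 ]
stoptop [0.6694 0.0648 0.09  ] [ 0.0916 -0.0524]
saddle lo L [0.6406 0.0959 0.08  ] [ 0.0651 -0.0193]
saddle lo R [0.6454 0.0302 0.08  ] [ 0.0653 -0.0853]
saddle hi L [0.5664 0.089  0.1   ] [-0.0094 -0.0212]
saddle hi R [0.5665 0.024  0.1   ] [-0.0138 -0.086 ]
keeper lip L [0.6134 0.0083 0.121 ] [ 0.0319 -0.1048]
lipR [ 0.6163 -0.06    0.121 ] [ 0.0301 -0.1732]
green [ 0.4175 -0.2209  0.19  ]
red [ 0.3787 -0.3258  0.19  ]
purple [ 0.3307 -0.2116  0.19  ]
green scene [ 0.42383879 -0.22005654  0.19      ] [264.66862827 150.84450235]
glass [ 0.73844462 -0.22108718  0.        ] tumbler [ 0.48458291 -0.38866672  0.        ] [ 0.49635768 -0.39319909  0.09      ] plate [ 0.66461441 -0.44853126  0.01      ]
```

```bash
cat >> h.py <<'E'
def frame(x,y):
    x=np.array(x,float);x/=np.linalg.norm(x);y=np.array(y,float);y-=x*(x@y);y/=np.linalg.norm(y)
    return np.c_[x,y,np.cross(x,y)]
def delta(p,Rt):
    """TCP target p, rotation matrix Rt -> delta_pos, delta_rot"""
    s=ctrl.get_state();R0=R.from_quat(s["tcp_rot"]).as_matrix()
    print("dpos",(np.array(p)-s["eef_pos"]).round(4),"drot",(R.from_matrix(Rt@R0.T).as_rotvec()/np.pi).round(4))
def pick(b,th=60,back=0.,az=None):
    az=np.arctan2(b[1],b[0]) if az is None else az
    u=np.array([np.cos(az),np.sin(az),0]);t=np.radians(th)
    a=-u*np.sin(t)-np.array([0,0,np.cos(t)]); s=ctrl.get_state();j=R.from_quat(s["tcp_rot"]).as_matrix()[:,1]
    y=np.array([-u[1],u[0],0]);y=y*np.sign(y@j)
    g=np.array([b[0],b[1],.165]); return g-a*(.006+back),frame(a,y)
E
python3 - <<'E'
from h import *
s=ctrl.get_state();print(R.from_quat(s["tcp_rot"]).as_matrix().round(3))
b=np.array([.42,-.2205])
for th,bk in((0,.15),(60,.1)):
    p,M=pick(b,th,bk);print(th,p.round(4),M.round(2).tolist());delta(p,M)
E
```

```text
[[-0.     0.312 -0.95 ]
 [ 0.002 -0.95  -0.312]
 [-1.    -0.002 -0.   ]]
0 [ 0.42   -0.2205  0.321 ] [[-0.0, -0.46, -0.89], [0.0, -0.89, 0.46], [-1.0, 0.0, 0.0]]
dpos [0.2092 0.4202 0.0659] drot [-7.00e-04  2.00e-04 -2.55e-01]
60 [ 0.5013 -0.2632  0.218 ] [[-0.77, -0.46, -0.44], [0.4, -0.89, 0.23], [-0.5, 0.0, 0.87]]
dpos [ 0.2904  0.3775 -0.0371] drot [ 0.0277  0.3407 -0.2304]
```

Call:
{"op": "play_rows", "data": {"targets": [{"delta_pos": [0.31,0.365,0.09],"delta_rot": [0.0277,0.3407,-0.2304],"claw": 60},{"delta_pos": [0.31,0.365,0.09],"delta_rot": [0.0277,0.3407,-0.2304],"claw": 60},{"delta_pos": [0.31,0.365,0.09],"delta_rot": [0.0277,0.3407,-0.2304],"claw": 60},{"delta_pos": [0.31,0.365,0.09],"delta_rot": [0.0277,0.3407,-0.2304],"claw": 60},{"delta_pos": [0.31,0.365,0.09],"delta_rot": [0.0277,0.3407,-0.2304],"claw": 60},{"delta_pos": [0.31,0.365,0.09],"delta_rot": [0.0277,0.3407,-0.2304],"claw": 60},{"delta_pos": [0.31,0.365,0.09],"delta_rot": [0.0277,0.3407,-0.2304],"claw": 60},{"delta_pos": [0.31,0.365,0.09],"delta_rot": [0.0277,0.3407,-0.2304],"claw": 60},{"delta_pos": [0.31,0.365,0.09],"delta_rot": [0.0277,0.3407,-0.2304],"claw": 60},{"delta_pos": [0.31,0.365,0.09],"delta_rot": [0.0277,0.3407,-0.2304],"claw": 60},{"delta_pos": [0.31,0.365,0.09],"delta_rot": [0.0277,0.3407,-0.2304],"claw": 60},{"delta_pos": [0.31,0.365,0.09],"delta_rot": [0.0277,0.3407,-0.2304],"claw": 60},{"delta_pos": [0.31,0.365,0.09],"delta_rot": [0.0277,0.3407,-0.2304],"claw": 60},{"delta_pos": [0.31,0.365,0.09],"delta_rot": [0.0277,0.3407,-0.2304],"claw": 60},{"delta_pos": [0.31,0.365,0.09],"delta_rot": [0.0277,0.3407,-0.2304],"claw": 60},{"delta_pos": [0.31,0.365,0.09],"delta_rot": [0.0277,0.3407,-0.2304],"claw": 60}]}}

```text
time: 1.43
eef_pos: [0.5201, -0.2765, 0.3447]
tcp_rot: [-0.251, 0.062, 0.938, 0.232]
contact_force: [-0.9, -0.5, -0.2]
opening: 0.709
```

```bash
python3 - <<'E'
from h import *
s=ctrl.get_state();print({k:np.round(v,3) for k,v in s.items()})
b=[.42,-.2205]
c=ctrl.calibration("wrist");snap("wrist","w1.png")
for z in(0,.112,.165,.19):print(z,proj("wrist",[*b,z],c))
p,M=pick(b,60,.1);delta(p,M)
E
```

```text
{'time': np.float64(1.433), 'qpos': array([-0.617,  0.54 ,  1.284, -0.162,  2.355,  1.39 ]), 'dq': array([-0.011, -0.004, -0.001,  0.002,  0.003,  0.002]), 'joint_efforts': array([ 7.4000e-01, -4.8297e+01, -2.7805e+01, -2.3000e-01,  1.8910e+00,
       -2.0000e-03]), 'eef_pos': array([ 0.52 , -0.277,  0.345]), 'tcp_rot': array([-0.251,  0.062,  0.938,  0.232]), 'contact_force': array([-0.892, -0.49 , -0.236]), 'wrist_torque': array([-0.253, -0.344,  0.006]), 'opening': np.float64(0.709)}
0 [315.55659698 -20.27473345]
0.112 [315.36614584  41.84856585]
0.165 [315.26579386  82.09972091]
0.19 [315.21843235 103.99531399]
dpos [-0.0187  0.0135 -0.1268] drot [-0.0001 -0.0001  0.0006]
```

View pics/w1.png

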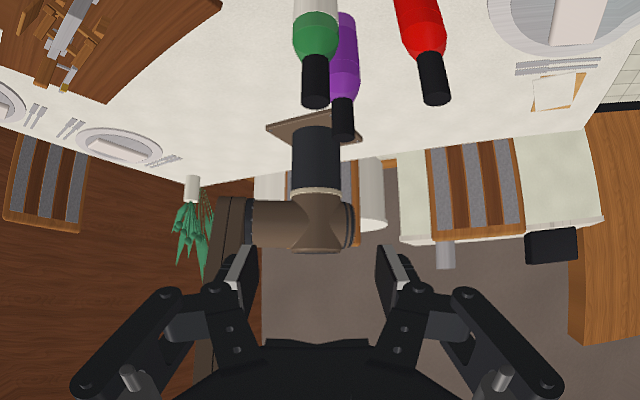

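The view looks from the far side. The green label bottle's neck is at (315, 55–108) and its cap end at (316,101), against a predicted (315,104), so the lateral fit is good. Going in.

Call:
{"op": "play_rows", "data": {"targets": [{"delta_pos": [-0.019,0.0135,-0.04],"delta_rot": [0,0,0],"claw": 60},{"delta_pos": [-0.019,0.0135,-0.08],"delta_rot": [0,0,0],"claw": 60},{"delta_pos": [-0.019,0.0135,-0.115],"delta_rot": [0,0,0],"claw": 60},{"delta_pos": [-0.019,0.0135,-0.127],"delta_rot": [0,0,0],"claw": 60},{"delta_pos": [-0.019,0.0135,-0.127],"delta_rot": [0,0,0],"claw": 60},{"delta_pos": [-0.034,0.0215,-0.137],"delta_rot": [0,0,0],"claw": 60},{"delta_pos": [-0.049,0.0295,-0.147],"delta_rot": [0,0,0],"claw": 60},{"delta_pos": [-0.065,0.038,-0.157],"delta_rot": [0,0,0],"claw": 60},{"delta_pos": [-0.08,0.046,-0.167],"delta_rot": [0,0,0],"claw": 60},{"delta_pos": [-0.09,0.051,-0.174],"delta_rot": [0,0,0],"claw": 60},{"delta_pos": [-0.095,0.054,-0.177],"delta_rot": [0,0,0],"claw": 60},{"delta_pos": [-0.095,0.054,-0.177],"delta_rot": [0,0,0],"claw": 60},{"delta_pos": [-0.095,0.054,-0.177],"delta_rot": [0,0,0],"claw": 60}]}}

```text
time: 2.57
eef_pos: [0.4259, -0.2236, 0.1697]
tcp_rot: [-0.252, 0.063, 0.937, 0.232]
contact_force: [0.4, -0.1, 0.7]
opening: 0.707
```

```bash
python3 - <<'E'
from h import *
s=ctrl.get_state();print(s["qpos"].round(3))
p,M=pick([.42,-.2205],60,0);delta(p,M)
a=np.array(ctrl.read_camera("wrist"))[40:300,150:470];b=np.array(ctrl.read_camera("scene"))[100:250,180:330]
o=np.zeros((450,770,3),np.uint8);o[:260,:320]=a;o[:,320:]=cv2.resize(b,None,fx=3,fy=3,interpolation=cv2.INTER_CUBIC);cv2.imwrite("pics/g1.png",o)
E
```

```text
[-0.634  0.498  1.687 -0.141  1.992  1.438]
dpos [-0.0013  0.0007 -0.0017] drot [0.0005 0.0006 0.0007]
```

View pics/g1.png

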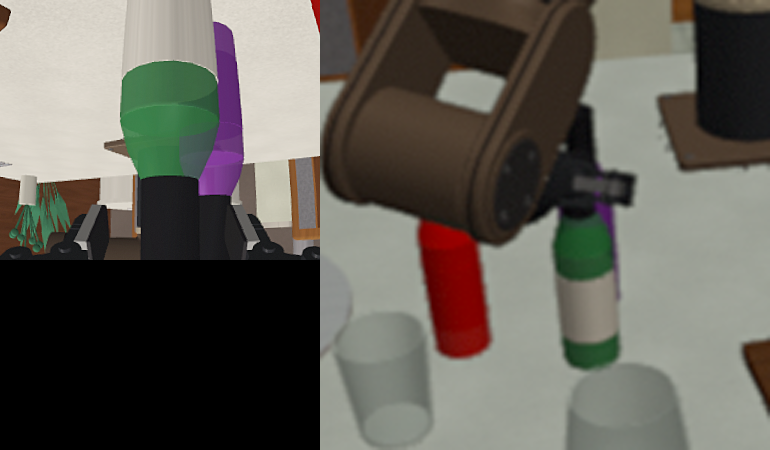

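The neck (crop 141–199) sits midway between the pads (105, 238), and the arm is clear of the red bottle. Closing, then a short lift.

Call:
{"op": "play_rows", "data": {"newtons": 90, "targets": [{"delta_pos": [0,0,0],"delta_rot": [0,0,0],"claw": 10},{"delta_pos": [0,0,0],"delta_rot": [0,0,0],"claw": 10},{"delta_pos": [0,0,0],"delta_rot": [0,0,0],"claw": 10},{"delta_pos": [0,0,0],"delta_rot": [0,0,0],"claw": 10},{"delta_pos": [0,0,0],"delta_rot": [0,0,0],"claw": 10},{"delta_pos": [0,0,0],"delta_rot": [0,0,0],"claw": 10},{"delta_pos": [0,0,0],"delta_rot": [0,0,0],"claw": 10},{"delta_pos": [0,0,0],"delta_rot": [0,0,0],"claw": 10},{"delta_pos": [0,0,0.01],"delta_rot": [0,0,0],"claw": 10},{"delta_pos": [0,0,0.03],"delta_rot": [0,0,0],"claw": 10},{"delta_pos": [0,0,0.06],"delta_rot": [0,0,0],"claw": 10},{"delta_pos": [0,0,0.09],"delta_rot": [0,0,0],"claw": 10},{"delta_pos": [0,0,0.12],"delta_rot": [0,0,0],"claw": 10},{"delta_pos": [0,0,0.15],"delta_rot": [0,0,0],"claw": 10},{"delta_pos": [0,0,0.17],"delta_rot": [0,0,0],"claw": 10},{"delta_pos": [0,0,0.17],"delta_rot": [0,0,0],"claw": 10},{"delta_pos": [0,0,0.17],"delta_rot": [0,0,0],"claw": 10}]}}

```text
time: 4.08
eef_pos: [0.4263, -0.2235, 0.3386]
tcp_rot: [-0.254, 0.063, 0.937, 0.232]
contact_force: [0.7, -0.2, -4.2]
opening: 0.302
```

```bash
python3 - <<'E'
from h import *
cv2.imwrite("pics/s1.png",cv2.resize(cv2.imread("pics/scene0.png")[185:290,320:525],None,fx=3.9,fy=3.9,interpolation=cv2.INTER_CUBIC))
P=lambda u,v,z:atz("top",125+u/4,115+v/4,z)
ctr=np.array([.57435,.11074,.018]);x=np.array([.99763,.06885,0]);y=np.array([-.06885,.99763,0])
loc=lambda p:np.round([(p-ctr)@x,(p-ctr)@y],4)
for n,u,v,z in[("stop inner top L",378,98,.0765),("stop inner R",472,95,.0765),("stop outer",425,82,.078),("sad lo out L",368,160,.06),("sad hi out L",368,287,.08)]:print(n,loc(P(u,v,z)))
E
```

```text
stop inner top L [ 0.0905 -0.0229]
stop inner R [ 0.0886 -0.0766]
stop outer [ 0.0977 -0.0503]
sad lo out L [ 0.0588 -0.0124]
sad hi out L [-0.0195 -0.0141]
```

View pics/s1.png

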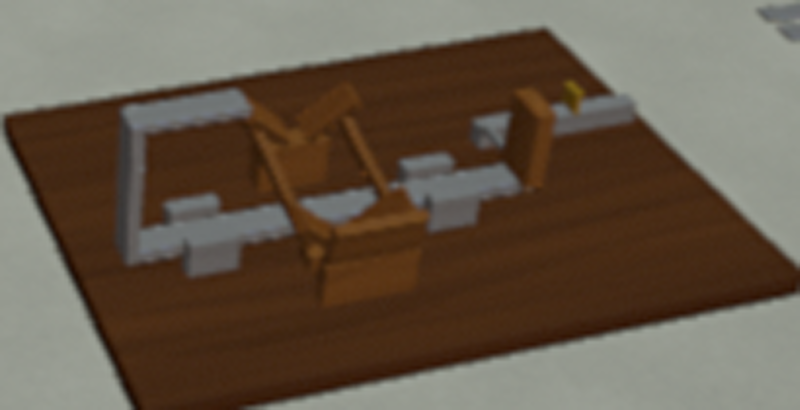

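```bash
cat >> h.py <<'E'
X=np.array([.99763,.06885,0]);Y=np.array([-.06885,.99763,0]);Z=np.array([0,0,1.]);C0=np.array([.57435,.11074,0])
S15,C15=np.sin(np.radians(15)),np.cos(np.radians(15))
CX=X*C15-Z*S15;CZ=X*S15+Z*C15   # cradle axes
FOOT=C0+.085*X-.050*Y+.062*Z
def place(off=(0,0,0),h=.1667):
    """off in cradle axes, plus optional world z"""
    t=X*S15-Z*C15
    return FOOT-CX*h+off[0]*CX+off[1]*Y+off[2]*CZ-.006*t,frame(t,-Y)
E
python3 - <<'E'
from h import *
print(FOOT,ctrl.get_state()["contact_force"])
p,M=place((-.008,0,.06));print(p);delta(p,M);delta(p+[0,0,.12],M)
E
```

```text
[0.66259105 0.06671075 0.062     ] [ 0.70096172 -0.20905488 -4.23338043]
[0.50818684 0.05605477 0.17096679]
dpos [ 0.0819  0.2795 -0.1676] drot [-0.0867 -0.4104  0.1504]
dpos [ 0.0819  0.2795 -0.0476] drot [-0.0867 -0.4104  0.1504]
```

Call:
{"op": "play_rows", "data": {"targets": [{"delta_pos": [0.003,0.01,0],"delta_rot": [-0.003,-0.0147,0.0054],"claw": 10},{"delta_pos": [0.008,0.028,0],"delta_rot": [-0.0087,-0.041,0.015],"claw": 10},{"delta_pos": [0.014,0.047,-0.005],"delta_rot": [-0.0145,-0.0684,0.025],"claw": 10},{"delta_pos": [0.02,0.07,-0.01],"delta_rot": [-0.0217,-0.1026,0.0376],"claw": 10},{"delta_pos": [0.0265,0.09,-0.015],"delta_rot": [-0.028,-0.1324,0.0485],"claw": 10},{"delta_pos": [0.0328,0.112,-0.02],"delta_rot": [-0.0347,-0.1642,0.06],"claw": 10},{"delta_pos": [0.039,0.133,-0.02],"delta_rot": [-0.0413,-0.1954,0.0716],"claw": 10},{"delta_pos": [0.045,0.155,-0.025],"delta_rot": [-0.048,-0.2272,0.083],"claw": 10},{"delta_pos": [0.0515,0.176,-0.03],"delta_rot": [-0.0546,-0.2584,0.0947],"claw": 10},{"delta_pos": [0.058,0.197,-0.035],"delta_rot": [-0.0612,-0.2897,0.106],"claw": 10},{"delta_pos": [0.064,0.218,-0.04],"delta_rot": [-0.068,-0.32,0.117],"claw": 10},{"delta_pos": [0.07,0.24,-0.045],"delta_rot": [-0.0745,-0.353,0.129],"claw": 10},{"delta_pos": [0.076,0.26,-0.047],"delta_rot": [-0.0806,-0.382,0.14],"claw": 10},{"delta_pos": [0.08,0.274,-0.048],"delta_rot": [-0.085,-0.402,0.1474],"claw": 10},{"delta_pos": [0.082,0.2795,-0.048],"delta_rot": [-0.0867,-0.4104,0.1504],"claw": 10},{"delta_pos": [0.082,0.2795,-0.048],"delta_rot": [-0.0867,-0.4104,0.1504],"claw": 10},{"delta_pos": [0.082,0.2795,-0.048],"delta_rot": [-0.0867,-0.4104,0.1504],"claw": 10}]}}

```text
time: 5.5
eef_pos: [0.5063, 0.0565, 0.2869]
tcp_rot: [0.79, 0.028, -0.612, 0.021]
contact_force: [0.4, 0.1, -3.0]
opening: 0.301
```

```bash
python3 - <<'E'
from h import *
s=ctrl.get_state();print(s["qpos"].round(3),s["contact_force"])
p,M=place((-.008,0,.06));delta(p,M)
c=ctrl.calibration("wrist");snap("wrist","w2.png",(150,0,550,260),2)
s=ctrl.get_state();Rm=R.from_quat(s["tcp_rot"]).as_matrix();g=s["eef_pos"]+.006*Rm[:,0]
bz=-Rm[:,2]*0+ (R.from_rotvec(Rm[:,1]*0).as_matrix()@(-Rm[:,0]*.5+0)) # placeholder
f=lambda p:((proj("wrist",p,c)-[150,0])*2).round(1)
# expected held bottle axis: pointing with station direction
u=FOOT-(p+.006*M[:,0]);print("foot expected",f(g+CX*.1667),"top",f(g-CX*.0233))
for n,l in(("foot",0),("sadlo",.02),("sadhi",.1)):
    for w in(-.03,.03):print(n,f(FOOT-l*CX+w*Y))
print("stop top inner",[f(FOOT+.015*CZ+w*Y) for w in(-.027,.027)])
E
```

```text
[-0.109 -0.242  2.072  0.052  1.063  1.373] [ 0.38317088  0.07584947 -3.01774628]
dpos [ 0.0019 -0.0004 -0.1159] drot [-0.0002 -0.0025 -0.0002]
foot expected [338.8   5.5] top [341.2 651.2]
foot [387.1 177.6]
foot [285.9 177.5]
sadlo [388.3 206.3]
sadlo [284.8 206.3]
sadhi [392.8 336.9]
sadhi [280.9 336.8]
stop top inner [array([383.9, 163.8]), array([289.3, 163.8])]
```

View pics/w2.png

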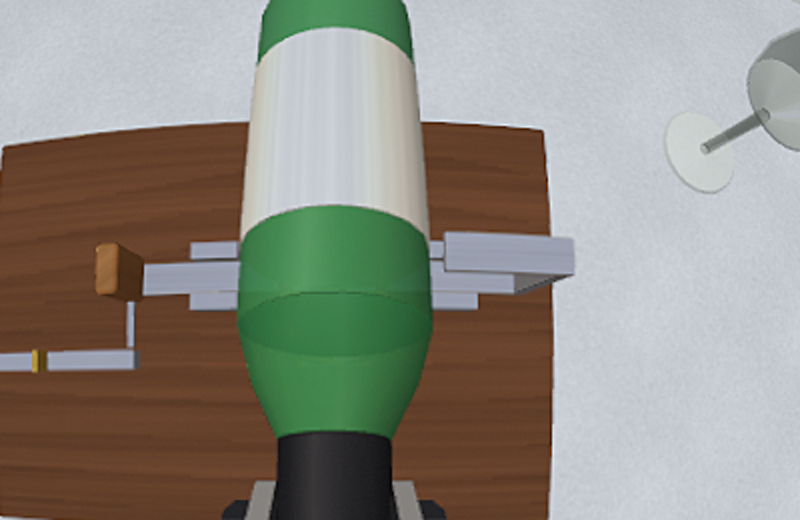

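```bash
python3 - <<'E'
from h import *
c=ctrl.calibration("wrist")
loc=lambda p:np.round([(p-C0)@X,(p-C0)@Y],4)
W=lambda u,v,z:loc(atz("wrist",150+u/2,v/2,z,c))
for n,u,v,z in[("handle top TL",97,244,.085),("TR",118,244,.085),("BL",97,291,.085),("BR",118,298,.085),("fin top L",32,361,.042),("fin R",46,361,.042),("ptr",131,348,.03),("ptr",131,348,.035),("lip edge",444,252,.121),("brd TL",4,147,.018),("TR",544,129,.018)]:print(n,W(u,v,z))
E
```

```text
handle top TL [0.0451 0.087 ]
TR [0.0443 0.0738]
BL [0.0176 0.086 ]
BR [0.013  0.0729]
fin top L [-0.0212  0.1511]
fin R [-0.0214  0.1403]
ptr [-0.0137  0.0833]
ptr [-0.0139  0.0816]
lip edge [ 0.0301 -0.1033]
brd TL [0.1413 0.198 ]
TR [ 0.1431 -0.1981]
```

Call:
{"op": "play_rows", "data": {"targets": [{"delta_pos": [0.002,0,-0.02],"delta_rot": [0,-0.0025,0],"claw": 10},{"delta_pos": [0.002,0,-0.05],"delta_rot": [0,-0.0025,0],"claw": 10},{"delta_pos": [0.002,0,-0.08],"delta_rot": [0,-0.0025,0],"claw": 10},{"delta_pos": [0.002,0,-0.105],"delta_rot": [0,-0.0025,0],"claw": 10},{"delta_pos": [0,-0.0005,-0.122],"delta_rot": [0,-0.0025,0],"claw": 10},{"delta_pos": [-0.003,-0.001,-0.135],"delta_rot": [0,-0.0025,0],"claw": 10},{"delta_pos": [-0.006,-0.001,-0.147],"delta_rot": [0,-0.0025,0],"claw": 10},{"delta_pos": [-0.009,-0.001,-0.157],"delta_rot": [0,-0.0025,0],"claw": 10},{"delta_pos": [-0.0097,-0.0012,-0.1594],"delta_rot": [0,-0.0025,0],"claw": 10},{"delta_pos": [-0.0097,-0.0012,-0.1594],"delta_rot": [0,-0.0025,0],"claw": 10},{"delta_pos": [-0.0097,-0.0012,-0.1594],"delta_rot": [0,-0.0025,0],"claw": 10}]}}

```text
time: 6.47
eef_pos: [0.4979, 0.0544, 0.1288]
tcp_rot: [0.794, 0.027, -0.607, 0.021]
contact_force: [0.2, -0.1, -2.6]
opening: 0.301
```

```bash
python3 - <<'E'
from h import *
s=ctrl.get_state();print(s["contact_force"])
p,M=place((-.008,0,.015));delta(p,M);p,M=place((-.004,0,0));delta(p,M)
snap("scene","s2.png",(320,150,520,290),4)
f=lambda p:((proj("scene",p)-[320,150])*4).round(0)
g=s["eef_pos"]+.006*R.from_quat(s["tcp_rot"]).as_matrix()[:,0]
ft=g+CX*.1667
print("held foot c/top/bottom/L/R",[f(ft+d).tolist() for d in(0*CZ,.025*CZ,-.025*CZ,-.025*Y,.025*Y)])
print("stop inner top",[f(FOOT+.015*CZ+w*Y).tolist() for w in(-.027,.027)],"outer8",[f(FOOT+.008*CX+.015*CZ+w*Y).tolist() for w in(-.027,.027)])
E
```

```text
[ 0.21470726 -0.13262439 -2.5980364 ]
dpos [-0.0013  0.0008 -0.0013] drot [-0.0002  0.0007  0.0002]
dpos [-0.0013  0.0008 -0.0168] drot [-0.0002  0.0007  0.0002]
held foot c/top/bottom/L/R [[376.0, 340.0], [387.0, 311.0], [366.0, 369.0], [332.0, 348.0], [419.0, 333.0]]
stop inner top [[335.0, 361.0], [429.0, 344.0]] outer8 [[341.0, 373.0], [435.0, 356.0]]
```

View pics/s2.png

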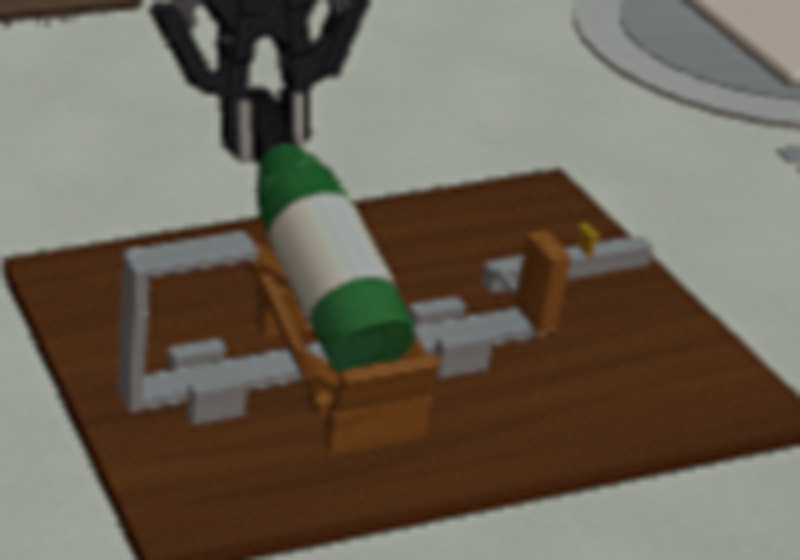

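Call:
{"op": "play_rows", "data": {"targets": [{"delta_pos": [0,0.0005,-0.004],"delta_rot": [0,0,0],"claw": 10},{"delta_pos": [-0.0005,0.0008,-0.008],"delta_rot": [0,0,0],"claw": 10},{"delta_pos": [-0.001,0.0008,-0.0105],"delta_rot": [0,0,0],"claw": 10},{"delta_pos": [-0.001,0.0008,-0.0125],"delta_rot": [0,0,0],"claw": 10},{"delta_pos": [-0.001,0.0008,-0.0135],"delta_rot": [0,0,0],"claw": 10},{"delta_pos": [-0.001,0.0008,-0.0135],"delta_rot": [0,0,0],"claw": 10}]}}

```text
time: 7.02
eef_pos: [0.4976, 0.0555, 0.1162]
tcp_rot: [0.794, 0.027, -0.607, 0.021]
contact_force: [-1.1, 0.4, -1.3]
opening: 0.298
```

Call:
{"op": "play_rows", "data": {"targets": [{"delta_pos": [0,0,-0.0015],"delta_rot": [0,0,0],"claw": 10},{"delta_pos": [0,0,-0.0025],"delta_rot": [0,0,0],"claw": 10},{"delta_pos": [0,0,-0.0025],"delta_rot": [0,0,0],"claw": 10}]}}

```text
time: 7.27
eef_pos: [0.4984, 0.0559, 0.1147]
tcp_rot: [0.795, 0.028, -0.606, 0.021]
contact_force: [-2.0, 4.3, 3.9]
opening: 0.297
```

```bash
python3 - <<'E'
from h import *
s=ctrl.get_state();print(s["contact_force"],s["wrist_torque"])
p,M=place((-.004,0,0));delta(p,M);print(CX,CZ)
E
```

```text
[-1.97941952  4.34166036  3.88299892] [0.71777929 0.21399179 0.41508132]
dpos [-0.0019 -0.0007 -0.0028] drot [-0.0004  0.0022 -0.0001]
[ 0.96363658  0.06650399 -0.25881905] [0.25820564 0.01781969 0.96592583]
```

Call:
{"op": "play_rows", "data": {"targets": [{"delta_pos": [0,0.001,0],"delta_rot": [0,0,0],"claw": 10},{"delta_pos": [0,0.0018,-0.001],"delta_rot": [0,0,0],"claw": 10},{"delta_pos": [0,0.0018,-0.001],"delta_rot": [0,0,0],"claw": 10}]}}

```text
time: 7.52
eef_pos: [0.4991, 0.0571, 0.1142]
tcp_rot: [0.796, 0.027, -0.605, 0.021]
contact_force: [-0.5, -1.8, 1.2]
opening: 0.3
```

```bash
python3 - <<'E'
from h import *
s=ctrl.get_state();print(s["contact_force"],s["wrist_torque"])
p,M=place((-.004,0,0));delta(p,M)
a=np.array(ctrl.read_camera("scene"))[180:270,380:460];b=np.array(ctrl.read_camera("wrist"))[0:260,150:510]
o=np.zeros((540,800,3),np.uint8);o[:495,:440]=cv2.resize(a,None,fx=5.5,fy=5.5,interpolation=cv2.INTER_CUBIC);o[:260,440:]=b
cv2.imwrite("pics/p1.png",o)
f=lambda p:((proj("scene",p)-[380,180])*5.5).round(0).tolist()
print("foot if seated c/top/L/R",[f(FOOT-.004*CX+d) for d in(0*CZ,.025*CZ,-.025*Y,.025*Y)])
g=s["eef_pos"]+.006*R.from_quat(s["tcp_rot"]).as_matrix()[:,0];ft=g+CX*.1667
print("held", [f(ft+d) for d in(0*CZ,.025*CZ,-.025*Y,.025*Y)])
E
```

```text
[-0.51831478 -1.8123312   1.15455067] [-0.36281597  0.15730037 -0.16461002]
dpos [-0.0026 -0.0018 -0.0022] drot [0.0001 0.0028 0.0001]
foot if seated c/top/L/R [[183.0, 335.0], [198.0, 295.0], [123.0, 346.0], [242.0, 324.0]]
held [[190.0, 334.0], [205.0, 294.0], [131.0, 345.0], [249.0, 323.0]]
```

View pics/p1.png

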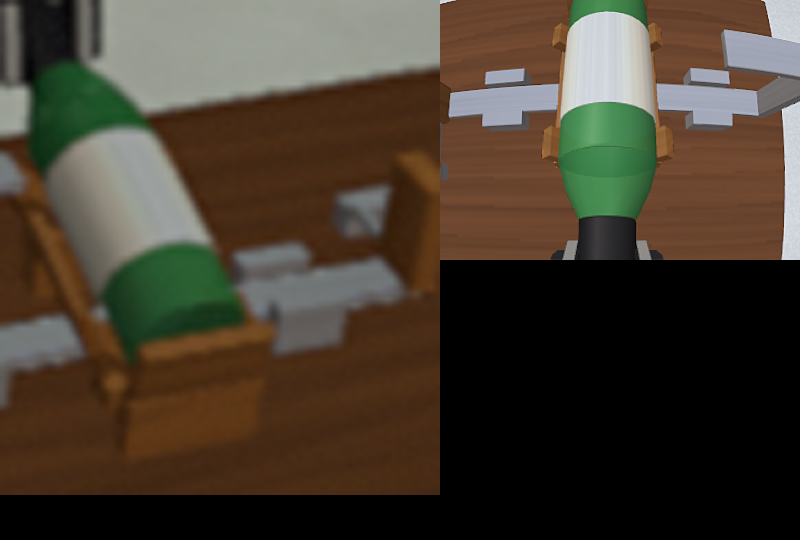

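The bottle sits centred between both saddles (wrist crop: saddle ends 543/670, bottle about 607), with its foot just above the stop. I'll slide it down the cradle gently to find the stop.

Call:
{"op": "play_rows", "data": {"targets": [{"delta_pos": [0.001,-0.0003,-0.0003],"delta_rot": [0,0,0],"claw": 10},{"delta_pos": [0.002,-0.0003,-0.0006],"delta_rot": [0,0,0],"claw": 10},{"delta_pos": [0.003,-0.0003,-0.0008],"delta_rot": [0,0,0],"claw": 10},{"delta_pos": [0.003,-0.0003,-0.0008],"delta_rot": [0,0,0],"claw": 10}]}}

```text
time: 7.95
eef_pos: [0.5019, 0.057, 0.1134]
tcp_rot: [0.795, 0.027, -0.605, 0.021]
contact_force: [-5.0, 0.4, 4.1]
opening: 0.299
```

Call:
{"op": "play_rows", "data": {"targets": [{"delta_pos": [0.001,0,0],"delta_rot": [0,0,0],"claw": 10},{"delta_pos": [0.002,0,-0.0003],"delta_rot": [0,0,0],"claw": 10},{"delta_pos": [0.002,0,-0.0003],"delta_rot": [0,0,0],"claw": 10}]}}

```text
time: 8.2
eef_pos: [0.5038, 0.0571, 0.113]
tcp_rot: [0.795, 0.028, -0.606, 0.021]
contact_force: [-3.4, -0.2, 4.2]
opening: 0.302
```

Call:
{"op": "play_rows", "data": {"targets": [{"delta_pos": [0.001,0,-0.0002],"delta_rot": [0,0,0],"claw": 10},{"delta_pos": [0.002,0,-0.0004],"delta_rot": [0,0,0],"claw": 10},{"delta_pos": [0.002,0,-0.0004],"delta_rot": [0,0,0],"claw": 10}]}}

```text
time: 8.45
eef_pos: [0.5051, 0.0572, 0.1126]
tcp_rot: [0.794, 0.028, -0.607, 0.021]
contact_force: [-8.8, -0.8, 8.5]
opening: 0.302
```

Call:
{"op": "play_rows", "data": {"targets": [{"delta_pos": [0.001,0,-0.0002],"delta_rot": [0,0,0],"claw": 10},{"delta_pos": [0.002,0,-0.0004],"delta_rot": [0,0,0],"claw": 10},{"delta_pos": [0.002,0,-0.0004],"delta_rot": [0,0,0],"claw": 10}]}}

```text
time: 8.7
eef_pos: [0.5052, 0.0572, 0.1125]
tcp_rot: [0.792, 0.028, -0.61, 0.021]
contact_force: [-18.0, -2.2, 17.2]
opening: 0.302
```

Stop found: position stalls and the force rises. Easing off, opening, and backing out along the tool axis.

Call:
{"op": "play_rows", "data": {"targets": [{"delta_pos": [-0.001,0,0.0003],"delta_rot": [0,0,0],"claw": 10},{"delta_pos": [-0.001,0,0.0003],"delta_rot": [0,0,0],"claw": 10},{"delta_pos": [-0.001,0,0.0003],"delta_rot": [0,0,0],"claw": 10}]}}

```text
time: 8.95
eef_pos: [0.5047, 0.0571, 0.1131]
tcp_rot: [0.792, 0.028, -0.609, 0.021]
contact_force: [-1.7, -1.6, 3.8]
opening: 0.299
```

Call:
{"op": "play_rows", "data": {"newtons": 60, "targets": [{"delta_pos": [0,0,0],"delta_rot": [0,0,0],"claw": 32},{"delta_pos": [0,0,0],"delta_rot": [0,0,0],"claw": 40},{"delta_pos": [0,0,0],"delta_rot": [0,0,0],"claw": 60},{"delta_pos": [0,0,0],"delta_rot": [0,0,0],"claw": 60},{"delta_pos": [0,0,0],"delta_rot": [0,0,0],"claw": 60},{"delta_pos": [0,0,0],"delta_rot": [0,0,0],"claw": 60},{"delta_pos": [0,0,0],"delta_rot": [0,0,0],"claw": 60},{"delta_pos": [-0.003,0,0.01],"delta_rot": [0,0,0],"claw": 60},{"delta_pos": [-0.008,0,0.03],"delta_rot": [0,0,0],"claw": 60},{"delta_pos": [-0.016,0,0.06],"delta_rot": [0,0,0],"claw": 60},{"delta_pos": [-0.025,0,0.095],"delta_rot": [0,0,0],"claw": 60},{"delta_pos": [-0.03,0,0.13],"delta_rot": [0,0,0],"claw": 60},{"delta_pos": [-0.03,0,0.15],"delta_rot": [0,0,0],"claw": 60},{"delta_pos": [-0.03,0,0.15],"delta_rot": [0,0,0],"claw": 60}]}}

```text
time: 10.12
eef_pos: [0.4771, 0.0569, 0.2709]
tcp_rot: [0.796, 0.028, -0.604, 0.022]
contact_force: [0.4, -0.7, 1.1]
opening: 0.699
```

```bash
python3 - <<'E'
from h import *
M=frame(-Z,-Y);p=C0+.029*X+.080*Y+.17*Z;print(p);delta(p,M)
E
```

```text
[0.59777327 0.19254705 0.17      ]
dpos [ 0.1207  0.1356 -0.1009] drot [-0.0055  0.0867 -0.0006]
```

Call:
{"op": "play_rows", "data": {"targets": [{"delta_pos": [0.03,0.035,0],"delta_rot": [-0.0015,0.022,0],"claw": 60},{"delta_pos": [0.055,0.062,0],"delta_rot": [-0.0025,0.04,0],"claw": 60},{"delta_pos": [0.08,0.09,0],"delta_rot": [-0.0035,0.06,0],"claw": 60},{"delta_pos": [0.105,0.12,-0.02],"delta_rot": [-0.005,0.08,0],"claw": 60},{"delta_pos": [0.121,0.1355,-0.05],"delta_rot": [-0.0055,0.0867,0],"claw": 60},{"delta_pos": [0.121,0.1355,-0.08],"delta_rot": [-0.0055,0.0867,0],"claw": 60},{"delta_pos": [0.121,0.1355,-0.101],"delta_rot": [-0.0055,0.0867,0],"claw": 60},{"delta_pos": [0.121,0.1355,-0.101],"delta_rot": [-0.0055,0.0867,0],"claw": 60},{"delta_pos": [0.121,0.1355,-0.101],"delta_rot": [-0.0055,0.0867,0],"claw": 60}]}}

```text
time: 10.87
eef_pos: [0.5967, 0.1923, 0.1678]
tcp_rot: [-0.705, -0.025, 0.708, -0.025]
contact_force: [-0.1, 0.7, 0.7]
opening: 0.702
```

```bash
python3 - <<'E'
from h import *
M=frame(-Z,-Y);p=C0+.029*X+.080*Y+.17*Z;delta(p,M)
c=ctrl.calibration("wrist");T=np.array(c["camera_from_world"]);print((-T[:3,:3].T@T[:3,3]).round(3),T[2,:3].round(2))
a=np.array(ctrl.read_camera("wrist"));b=np.array(ctrl.read_camera("scene"))[150:270,340:520]
cv2.imwrite("pics/raw_w3.png",a);cv2.imwrite("pics/raw_s3.png",ctrl.read_camera("scene"))
print("grasp->",proj("wrist",p-[0,0,.1],c),"ptr",proj("wrist",C0-.016*X+.083*Y+.03*Z,c),"fin",proj("wrist",C0-.02*X+.148*Y+.04*Z,c))
o=np.zeros((600,640,3),np.uint8);o[:400]=a;o[400:,:300]=cv2.resize(b,(300,200))
cv2.imwrite("pics/w3.png",o)
E
```

```text
dpos [0.0011 0.0003 0.0022] drot [ 0.0001 -0.0015 -0.0006]
[0.674 0.199 0.284] [-0.3  -0.02 -0.95]
grasp-> [318.04524724 208.46427635] ptr [314.38313734 240.25851807] fin [242.14985914 248.15895425]
```

View pics/w3.png

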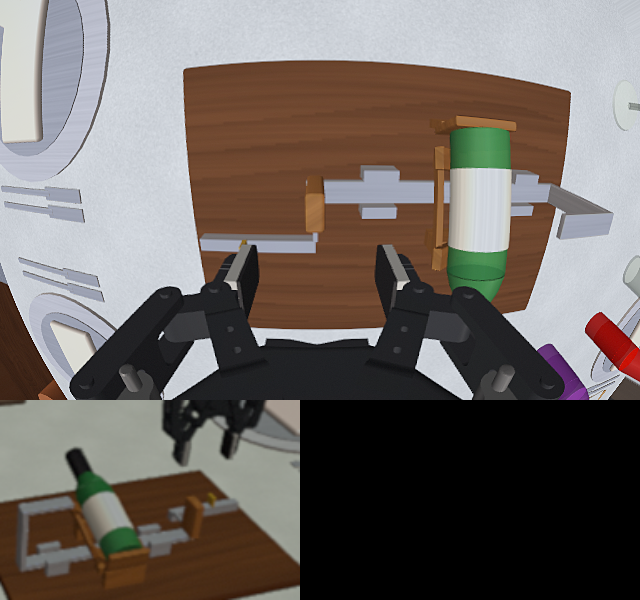

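The bottle lies in the cradle with its foot at the stop (stop at 515,125; foot at about 480,128). The handle is at (315,213), the fin at about (244,243), the pointer at about (317,238). I've viewed 11 pictures, so I'm measuring pointer and fin numerically from the saved images.

```bash
python3 - <<'E'
from h import *
def fin(f,box):
    im=cv2.imread(f);x0,y0,x1,y1=box;h=cv2.cvtColor(im[y0:y1,x0:x1],cv2.COLOR_BGR2HSV)
    m=(h[...,0]>18)&(h[...,0]<35)&(h[...,1]>120)&(h[...,2]>90);v,u=np.nonzero(m);print(f,"fin n",len(u),"u",u.min()+x0 if len(u) else 0,u.max()+x0 if len(u) else 0,"v",v.min()+y0,v.max()+y0,"c",u.mean()+x0,v.mean()+y0)
fin("pics/top0.png",(140,180,170,210));fin("pics/scene0.png",(455,195,480,220));fin("pics/raw_w3.png",(225,230,260,260));fin("pics/raw_w2.png",(155,165,190,195))
g=lambda f:cv2.imread(f).astype(int).sum(2)//3
print("top0 ptr");print(g("pics/top0.png")[176:200:2,172:190])
print("w2 ptr cols205-225");print(g("pics/raw_w2.png")[146:186:3,205:226])
print("w3 ptr cols305-325");print(g("pics/raw_w3.png")[226:252:2,304:326])
E
```

```text
pics/top0.png fin n 7 u 150 151 v 193 198 c 150.71428571428572 195.28571428571428
pics/scene0.png fin n 14 u 465 469 v 206 213 c 467.2857142857143 208.28571428571428
pics/raw_w3.png fin n 21 u 239 245 v 240 247 c 242.71428571428572 242.33333333333334
pics/raw_w2.png fin n 34 u 166 171 v 175 185 c 167.11764705882354 179.91176470588235
top0 ptr
[[ 35  32  29  30  26  26  28  25  26  24  27  51  87  89  89  89  88  89]
 [ 36  35  36  37  33  31  33  48  55  34  28  32  35  38  36  35  35  34]
 [ 38  36  36  36  36  37  47  81  95  51  36  36  37  37  36  38  37  37]
 [ 36  34  37  36  37  36  45  75  94  53  37  37  37  37  37  37  38  37]
 [ 38  38  38  36  37  36  46  74  95  62  40  36  38  35  38  39  38  38]
 [ 38  37  37  38  35  37  45  73  95  61  39  38  36  37  37  36  38  36]
 [ 37  35  35  34  36  36  43  74  95  62  41  37  37  38  37  37  38  37]
 [ 36  37  34  35  37  36  43  69  88  60  39  35  36  36  35  35  36  37]
 [ 58  64  65  67  73  74  75  75  77  52  42  38  39  39  38  38  37  38]
 [105 105 105 105 105 106 106 105 101  64  44  39  40  40  38  38  40  39]
 [105
[... 1940 characters left out ...]
4 173 175 134  91  69  73  74
   74  73  74  73]
 [116 116 116 115 116 116 115 113 125 162 174 173 175 135  91  70  75  76
   76  76  75  77]
 [122 122 121 121 121 121 121 119 126 161 173 174 176 136  91  69  73  75
   75  75  74  74]
 [177 177 177 176 176 175 176 175 175 175 168 146 103  78  73  76  77  76
   77  75  77  76]
 [173 173 173 173 173 173 173 173 174 175 170 146  65  75  77  78  77  77
   76  78  78  77]
 [173 173 173 173 173 173 173 173 173 176 170 147  60  68  73  73  73  73
   72  72  72  73]
 [173 173 174 173 173 173 173 173 173 175 171 147  59  68  71  71  69  71
   71  70  71  71]
 [174 174 174 174 174 174 173 174 173 177 171 146  57  67  69  69  69  69
   69  69  69  69]]
```

```bash
cat > tri.py <<'E'
from h import *
import json
loc=lambda p:np.round([(p-C0)@X*1e3,(p-C0)@Y*1e3],1)
s3=ctrl.calibration("wrist")
def show(n,L,zs):
    for z in zs:print(n,z,[loc(atz(cam,u,v,z,c)).tolist() for cam,u,v,c in L])
T=ctrl.calibration("top");S=ctrl.calibration("scene")
show("ptr",[("top",179.7,186,T),("wrist",314.9,236,s3)],(.02,.024,.028,.032,.036))
show("finC",[("top",150.7,195.3,T),("scene",467.3,208.3,S),("wrist",242.7,242.3,s3)],(.03,.035,.04,.045,.05))
E
python3 tri.py; python3 - <<'E'
import cv2,numpy as np
for f,b in(("top0",(144,190,160,202)),("scene0",(460,203,475,216)),("raw_w3",(234,236,252,252)),("raw_w2",(160,172,178,188))):
    im=cv2.imread(f"pics/{f}.png").astype(int);r=im[b[1]:b[3],b[0]:b[2]];print(f,b);print(r[...,2]-r[...,0])
E
```

```text
ptr 0.02 [[-0.5, 87.6], [-14.5, 82.7]]
ptr 0.024 [[-1.2, 86.3], [-12.7, 82.6]]
ptr 0.028 [[-2.0, 85.1], [-10.9, 82.6]]
ptr 0.032 [[-2.8, 83.9], [-9.1, 82.6]]
ptr 0.036 [[-3.6, 82.7], [-7.3, 82.6]]
finC 0.03 [[-20.0, 153.1], [-40.2, 160.8], [-17.3, 150.9]]
finC 0.035 [[-20.9, 151.3], [-33.9, 155.9], [-14.9, 149.5]]
finC 0.04 [[-21.8, 149.4], [-27.6, 151.0], [-12.5, 148.2]]
finC 0.045 [[-22.7, 147.6], [-21.2, 146.1], [-10.1, 146.8]]
finC 0.05 [[-23.6, 145.7], [-14.9, 141.2], [-7.7, 145.5]]
top0 (144, 190, 160, 202)
[[ 37  37  39  35  36  36  37  37  38  39  39  39  39  36  38  39]
 [ 38  39  38  39  38  38  41  42  40  41  37  38  38  39  38  38]
 [ 38  40  39  38  39  42  53  50  42  39  37  37  37  35  35  34]
 [ 35  33  33  31  30  39  68  67  47  40  32  21  19  18  12  12]
 [ 11  11  10   3   3  11  61  76  48  34  16   0  -2  -2  -8  -7]
 [ -6  -7  -8 -14 -14  -7  49  78  54  32   7 -14 -14 -14 -15 -14]
 [-14 -16 -16 -15 -14  -8  48  78  51  33   7 -14 -16 -15 -16 -15]
 [-16 -16 -14 -16 -16  -8  45  75  50  33   7 -15 -15 -16 -16 -16]
 [-15 -16 -15 -15 -15  -9  31  64  51  32   8
[... 2634 characters left out ...]
 79   5 -27 -24 -22 -22]
 [-22 -23 -21 -22 -26 -46 131 113 101  59  64  68  76  20 -16 -23 -22 -22]
 [-22 -22 -22 -23 -27 -44 134 116 102  57  65  65  74  18 -17 -25 -22 -22]
 [-22 -22 -22 -22 -27 -42 132 115 101  57  61  67  73  16 -18 -24 -22 -22]
 [-22 -22 -22 -23 -27 -40 131 115  99  57  62  66  73  14 -18 -25 -23 -22]
 [-24 -25 -24 -24 -29 -40 131 115  99  61  64  67  75  10 -21 -28 -26 -25]
 [-19 -20 -19 -19 -22 -26 105 119 102  62  65  67  72  26  -7 -15 -11 -11]
 [ 17  18  18  18  17  17  81 110  94  58  62  65  66  56  33  22  24  24]
 [ 66  67  66  67  65  62  75  70  68  55  57  58  58  61  63  64  65  66]
 [ 59  59  58  58  59  58  55  55  55  56  57  56  57  57  57  60  58  57]]
```

Call:
{"op": "play_rows", "data": {"targets": [{"delta_pos": [0.001,0.0023,-0.03],"delta_rot": [0,-0.0015,0],"claw": 60},{"delta_pos": [0.001,0.0023,-0.06],"delta_rot": [0,-0.0015,0],"claw": 60},{"delta_pos": [0.001,0.0023,-0.08],"delta_rot": [0,-0.0015,0],"claw": 60},{"delta_pos": [0.001,0.0023,-0.093],"delta_rot": [0,-0.0015,0],"claw": 60},{"delta_pos": [0.001,0.0023,-0.097],"delta_rot": [0,-0.0015,0],"claw": 60},{"delta_pos": [0.001,0.0023,-0.097],"delta_rot": [0,-0.0015,0],"claw": 60},{"delta_pos": [0.001,0.0023,-0.097],"delta_rot": [0,-0.0015,0],"claw": 60}]}}

```text
time: 11.6
eef_pos: [0.6015, 0.1948, 0.0777]
tcp_rot: [0.711, 0.025, -0.702, 0.024]
contact_force: [1.2, -0.0, 0.4]
opening: 0.7
```

Call:
{"op": "play_rows", "data": {"newtons": 80, "targets": [{"delta_pos": [0,0,0],"delta_rot": [0,0,0],"claw": 30},{"delta_pos": [0,0,0],"delta_rot": [0,0,0],"claw": 0},{"delta_pos": [0,0,0],"delta_rot": [0,0,0],"claw": 0},{"delta_pos": [0,0,0],"delta_rot": [0,0,0],"claw": 0},{"delta_pos": [0,0,0],"delta_rot": [0,0,0],"claw": 0},{"delta_pos": [0,0,0],"delta_rot": [0,0,0],"claw": 0},{"delta_pos": [0,0,0],"delta_rot": [0,0,0],"claw": 0},{"delta_pos": [0,0,0],"delta_rot": [0,0,0],"claw": 0},{"delta_pos": [0,0,0],"delta_rot": [0,0,0],"claw": 0},{"delta_pos": [0,0,0],"delta_rot": [0,0,0],"claw": 0}]}}

```text
time: 12.43
eef_pos: [0.6022, 0.1945, 0.079]
tcp_rot: [0.711, 0.025, -0.702, 0.025]
contact_force: [-1.1, -2.4, 6.8]
opening: 0.151
```

```bash
python3 - <<'E'
from h import *
s=ctrl.get_state();d=s["eef_pos"]-C0;print(d@X,d@Y,s["contact_force"],s["opening"]*85.4)
cv2.imwrite("pics/raw_s4.png",ctrl.read_camera("scene"))
E
```

```text
0.0335953357300877 0.08168824016104155 [-1.06826294 -2.38586235  6.84449896] 12.88988521436294
```

Call:
{"op": "play_rows", "data": {"targets": [{"delta_pos": [-0.0004,0.006,0],"delta_rot": [0,0,0],"claw": 0},{"delta_pos": [-0.001,0.015,0],"delta_rot": [0,0,0],"claw": 0},{"delta_pos": [-0.0017,0.025,0],"delta_rot": [0,0,0],"claw": 0},{"delta_pos": [-0.0024,0.035,0],"delta_rot": [0,0,0],"claw": 0},{"delta_pos": [-0.003,0.045,0],"delta_rot": [0,0,0],"claw": 0},{"delta_pos": [-0.0037,0.054,0],"delta_rot": [0,0,0],"claw": 0},{"delta_pos": [-0.0041,0.06,0],"delta_rot": [0,0,0],"claw": 0},{"delta_pos": [-0.0045,0.065,0],"delta_rot": [0,0,0],"claw": 0},{"delta_pos": [-0.0046,0.067,0],"delta_rot": [0,0,0],"claw": 0},{"delta_pos": [-0.0046,0.067,0],"delta_rot": [0,0,0],"claw": 0},{"delta_pos": [-0.0046,0.067,0],"delta_rot": [0,0,0],"claw": 0},{"delta_pos": [-0.0046,0.067,0],"delta_rot": [0,0,0],"claw": 0}]}}

```text
time: 13.48
eef_pos: [0.5975, 0.2605, 0.079]
tcp_rot: [0.711, 0.024, -0.702, 0.026]
contact_force: [-1.1, -8.6, 2.7]
opening: 0.146
```

```bash
python3 - <<'E'
from h import *
s=ctrl.get_state();d=s["eef_pos"]-C0;print(d@X,d@Y,s["contact_force"],s["opening"]*85.4)
t=np.array(ctrl.read_camera("top"));a=np.array(ctrl.read_camera("scene"));w=np.array(ctrl.read_camera("wrist"))
for n,i in(("t5",t),("s5",a),("w5",w)):cv2.imwrite(f"pics/raw_{n}.png",i)
r=lambda i,b,k:cv2.resize(i[b[1]:b[3],b[0]:b[2]],None,fx=k,fy=k,interpolation=cv2.INTER_CUBIC)
o=np.zeros((600,800,3),np.uint8)
o[:300,:400]=r(a,(430,180,510,240),5);o[:300,400:]=r(t,(110,160,190,220),5)
o[300:,:480]=cv2.resize(w,(480,300));o[300:540,480:]=cv2.resize(a[130:280,320:520],(320,240))
cv2.imwrite("pics/fin.png",o)
def ch(f,box):
    im=cv2.imread(f);x0,y0,x1,y1=box;h=cv2.cvtColor(im[y0:y1,x0:x1],cv2.COLOR_BGR2HSV)
    m=(h[...,0]>18)&(h[...,0]<35)&(h[...,1]>120)&(h[...,2]>90);print(f,m.sum())
ch("pics/raw_t5.png",(140,180,170,210));ch("pics/raw_s5.png",(455,195,480,220))
E
```

```text
0.033443947743563865 0.14779172442908112 [-1.08364959 -8.5826203   2.67893052] 12.497209192202051
pics/raw_t5.png 8
pics/raw_s5.png 17
```

View pics/fin.png

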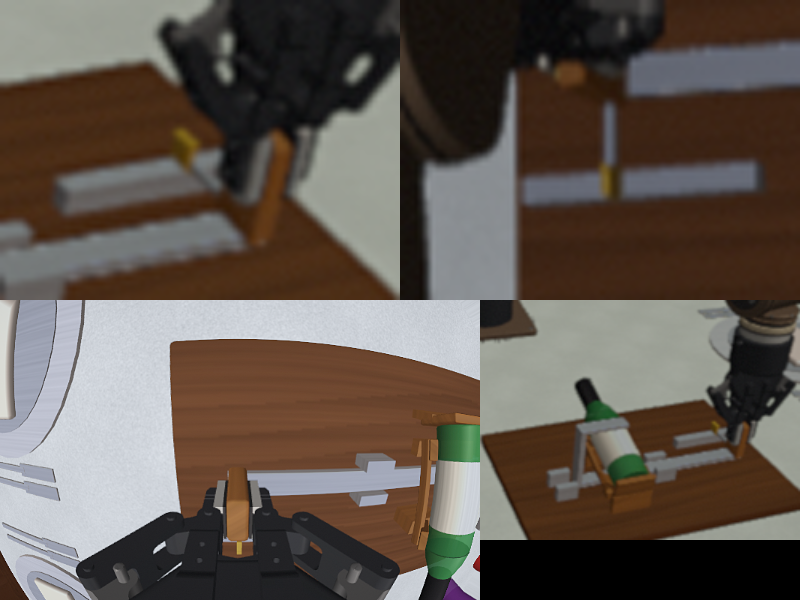

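The top crop shows the pointer running straight into the brass fin (both about x=608) with the bottle still at the stop, the keeper over it and the slide held. A numeric check comes next.

```bash
python3 - <<'E'
from h import *
im=cv2.imread("pics/raw_t5.png").astype(int)
print(im[180:193:2,226-80:162].sum(2)//3) # cols 146..161
r=im[190:202,146:162];print(r[...,2]-r[...,0])
w=cv2.imread("pics/raw_w5.png").astype(int)
print((w[...,2]-w[...,0])[318:342:2,300:336]);print(w[318:342:2,300:336].sum(2)//3)
E
```

```text
[[ 38  36  35  32  36  58  50  32  28  34  39  39  37  38  38  37]
 [ 38  39  38  40  57  99  87  49  39  38  38  39  37  39  38  37]
 [ 37  40  39  39  56  99  88  49  39  39  41  39  38  40  38  38]
 [ 38  37  39  42  57 100  88  50  39  39  39  38  39  39  37  38]
 [ 39  38  39  39  57 100  89  50  39  39  37  38  38  37  38  37]
 [ 36  37  35  37  55  99  88  49  38  37  38  38  38  38  37  39]
 [ 37  38  37  40  63  93  79  47  40  39  40  41  42  42  42  42]]
[[ 39  39  38  37  16 -13 -11  14  37  39  39  37  38  39  41  38]
 [ 40  40  38  38  17 -13 -10  14  38  40  41  41  42  40  38  39]
 [ 39  39  40  43  38   3  -3  19  37  37  38  35  35  36  35  34]
 [ 34  31  31  39  67  50  29  33  31  22  21  18  12  11  12  10]
 [ 10   4   3  12  62  76  50  36  16   0  -1  -3  -8  -7  -8 -10]
 [ -8 -13 -13  -7  51  79  54  34   7 -13 -16 -16 -15 -15 -16 -16]
 [-15 -15 -15  -9  49  78  52  33   6 -15 -15 -16 -16 -16 -16 -16]
 [-16 -16 -15  -9  47  79  54  33   6 -14 -16 -15 -16 -16 -16 -16]
 [-16 -15 -16 -10  32  63  49  34   8 -12 -13 -14 -13 -13 -13 -13]
 [-13 -12 -11  -9  10  33  
[... 3052 characters left out ...]
  69  68  68  63  86 145 137
  137 137 139 130  97  62  66  70  68  68  68  69  67  69  67  69  69  69]
 [ 70  70  70  69  71  70  69  70  70  70  69  69  70  68  64  85 145 138
  136 137 139 128  96  64  69  70  70  69  70  70  69  69  69  69  69  71]
 [ 72  73  72  72  72  72  73  73  73  73  74  73  73  72  69  87 145 137
  136 137 140 130  98  68  72  73  73  74  74  73  74  74  73  73  73  75]
 [ 74  74  73  74  73  74  73  74  75  74  75  74  74  73  71  86 139 133
  132 132 134 124  96  70  74  73  75  74  74  74  75  75  74  76  75  74]
 [ 70  71  77  77  75  74  75  74  75  75  74  74  74  74  73  72  69  69
   69  69  70  71  72  74  75  75  75  76  77  78  78  79  78  65  67  62]]
```

```bash
python3 - <<'E'
from h import *
loc=lambda p:np.round([(p-C0)@X*1e3,(p-C0)@Y*1e3],1)
s=ctrl.get_state();print("t",s["time"],"tcp",loc(s["eef_pos"]),s["contact_force"])
for z in(.038,.041,.044):print("fin wrist",z,loc(atz("wrist",318.9,330,z)),"top",loc(atz("top",150.6,195.5,z)))
print("handle",loc(atz("wrist",317.1,318,.085)),"ptr top",loc(atz("top",151.39,186,.036)))
E
```

```text
t 13.6333 tcp [ 33.4 147.7] [-1.18319517 -8.34176919  3.94966475]
fin wrist 0.038 [-29.8 147.3] top [-21.9 150.4]
fin wrist 0.041 [-27.1 147.3] top [-22.4 149.3]
fin wrist 0.044 [-24.5 147.3] top [-23.  148.2]
handle [ 18.8 148.8] ptr top [  0.9 149. ]
```

```bash
python3 -c "
from plant import ctrl
print(ctrl.sign_off())"
```

```text
the job is handed in; nothing more can be done
None
```

The green labelled bottle is lying in the cradle with its foot at the end stop. The slide is pulled out to the brass mark and still held there. I handed the job in at about 13.6 s of robot time.

- **Bottle:** I gripped it by the neck, tilted it to 15 degrees and lowered it until the force reading showed contact with the saddles. I then slid it gently to the end stop, where the force on the gripper briefly reached about 25 N. I eased off before letting go. The last picture shows it seated, with the keeper over it.
- **Slide:** I pulled it about 66 mm. The spring pulls back with about 8.5 N, which fits that distance.
- **Mark:** The top camera puts the pointer 0.3 mm short of the mark. The wrist camera, judged from the handle because the pointer is hidden there, puts it 0.4 to 1.5 mm past. The two disagree by about 1 to 2 mm, so I left it where it was.
- **Handle grip:** The gripper ended about 8 mm higher on the handle than I meant, for a reason I did not track down. The grip held through the pull.
- **Tumbler, wine glass and bread plate:** The arm's path stayed clear of all three. I did not measure their positions again at the end.

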